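Vial into its carrier, carrier into the dry-block heater

ROBOT

A 6-joint arm with a two-finger parallel gripper is mounted at the origin on a cart in front of the work surface, level with it; the furniture and walls round the work are solid. World frame = base frame: x ahead of the robot, y to its left, z up, the work surface at z = 0. Lengths are in m, angles in rad, forces in N, time in s.
With the tool pointing down it reaches from about 0.375 to 0.9 m from the base axis. Payload 3.1 kg.
Tool frame: the origin (TCP) lies midway between the tips of the shut fingers; the grasp point (between the pads) lies robot.grip_depth behind it (robot.grip_depth is the distance from the TCP to the grasp point, in m); z points along the fingers, y is the line along which they close (so a half turn about z gives the same grasp; the last joint's range is limited). The gripper opens to 87 mm and grips with 3 to 60 N. Pads are 19 mm wide; open, the fingers measure 117 mm over their backs; the gripper's body (75 mm by 190 mm) begins 51 mm behind the grasp point.
Start: joints at [-1.357, 0.527, 1.433, -0, 1.181, -0.178], TCP at [0.239, -0.578, 0.223] pointing down, gripper open.
Joint ranges: [-3.08, 3.08], [-0.75, 2.2], [0.22, 2.44], [-1.43, 4.57], [0, 2.65], [-2.85, 2.85]. Speed limits (rad/s): [2.79, 2.79, 3.14, 3.14, 3.14, 3.14].

INTERFACE

Orientations are given as a unit quaternion [x, y, z, w].
In Python, from rig import robot gives the robot as it stands.
- The arm moves only by the shell command python3 -m creep 'ROWS' [OPENING] [FORCE]. ROWS is a JSON list of rows, 1 to 20 of them, each of 4 numbers: dx, dy, dz in m, then a turn about the tool's z in rad; each row shifts and turns the commanded pose from where the row before left it, along the tool's axes as they then stand; what a row does not reach is not made up. A row lasts 1/12 s, in which the tool goes at most 0.0417 m and 0.125 rad, less where a joint would pass 70% of its speed; a pose out of reach is approached as far as the arm can. OPENING is the finger opening in m, set as the command begins (- or left out keeps the last). The fingers move at their own pace and stop on an object; FORCE is the grip in N (left out, the last holds). Time passes only in rows, so rows that do not move let the fingers close. It prints the time, the measured TCP pose, the force, the opening and the grip force at its end.
- robot.get_obs(): the state, without advancing time (a new reading comes with each control period).
- robot.camera(name): name is "scene" or "top" or "wrist"; returns a dict with "img" (480x640x3 uint8, red, green, blue), "fx", "fy", "cx", "cy" (pixels), "xyz" and "attitude" of the camera in the world. Camera axes: x right, y down, z forward; pixel columns grow to the right and rows downward; lengths in m; the calibration is good to about 2 mm. A picture is of the moment at which its call begins. There is no depth.
- robot.hand_in(): hands the job in; it is judged then, once.
The state is a dict: "time": time; "q": joint angles; "joint_velocities": joint speeds; "joint_torque": joint torques, N m; "position": TCP position; "tool_rot": TCP orientation; "ft_force": force on the tool from outside, world axes, zero at the start; "moment": the same for the moment, N m; "grip_width": finger opening in m; "grip_force": force on a finger pad.
Only numpy, scipy, OpenCV 4.12 (cv2) and the standard library are available. Lean on these libraries where they do the work, as an engineer would, in place of code of your own. Each camera call takes 0.05 s, during which the arm holds its last target. There are 200 camera calls.

TASK

Stand the amber vial upright in the blue carrier cup while the cup is still on the table, and let go of it. Then take the cup, with the vial in it, and seat it upright and fully down in the round well of the dry-block heater, and let go.

Things in the scene. Friction and masses are not known exactly. Their poses are not given: they have to be found in the camera images.
- amber_vial: amber glass sample vial with a black screw cap (fixed to it), standing upright on the table, 34 mm in diameter, 72 mm high, about 60 g; the black cap is its top 15 mm or so. Origin at the centre of its underside, z up. Two smaller clear vials, one with a black and one with a white cap, stand near it: they are not wanted.
- carrier: plain blue round cup, the vial carrier, loose on the table with its open end up: outside diameter 56 mm, bore 48 mm, wall 4 mm, height 60 mm, its lower edge bevelled by 3 mm; the floor of the bore lies 14 mm above the underside, so the bore is 46 mm deep and the vial in it stands 26 mm proud of the rim. About 150 g. Origin at the centre of its underside, z up.
- well (a point): centre of the floor of the round well in the dry-block heater, a fixed grey box 110 mm square, with an aluminium block on it whose top is 56 mm above the table. The well is 71 mm in diameter and 24 mm deep, open upward; its floor is 32 mm above the table. The seated carrier stands 36 mm proud of the block. z up; the heater's front (small display and knob) faces the point's -x.
- stand_top (a point): top of the upright rod of the fixed electrode stand (grey base, side arm with a hanging electrode), 364 mm above the table, right of the vials. An obstacle: the stand spans about 160 mm from the rod towards the robot, 30 mm beyond it, 80 mm to its right and 100 mm (base plate only, 12 mm high) to its left. Pass over it or keep clear.

How it is judged:
On the way, in this order (a step that is already met when the one before it is completed fails the run):
1. the amber vial stands in the carrier, let go, while the carrier is still on the table (horizontal distance between amber_vial and carrier below 0.012 m and z of amber_vial in the frame of carrier between 0.008 and 0.02 m and angle between amber_vial's own z axis and vertical below 0.17 rad and height (world z) of carrier below 0.01 m and contact force between amber_vial and the fingers below 0.1 N), for 0.2 s.
2. the carrier is lifted off the table with the vial in it (horizontal distance between amber_vial and carrier below 0.02 m and z of amber_vial in the frame of carrier below 0.025 m and height (world z) of carrier above 0.045 m), for 0.1 s.
At the end, for the whole second after the job is handed in: Released and at rest: the carrier upright (0.10 rad) in the heater's well, its underside within 5 mm of the well floor and 12 mm of its centre; the amber vial upright (0.17 rad) in the carrier, within 12 mm of its centre and 6 mm of its bore floor (horizontal distance between carrier and well below 0.012 m and z of carrier in the frame of well below 0.005 m and angle between carrier's own z axis and vertical below 0.1 rad and horizontal distance between amber_vial and carrier below 0.012 m and z of amber_vial in the frame of carrier between 0.008 and 0.02 m and angle between amber_vial's own z axis and vertical below 0.17 rad and linear speed of each of carrier, amber_vial below 0.02 m/s); the robot touches nothing.
It also fails if it takes over 62 s, if anything falls off the work surface, if the arm or the gripper's body presses on something with over 40 N, if the wrist force passes 120 N, or if a joint passes its speed limit or range.

## Working session

There is one attempt and no reset: what is moved stays moved. The work goes in short steps, Python scripts to look and compute and a shell command to move; the robot and the scene stay as the last step left them, time stands still between calls to the robot, and variables do not carry over. Pictures are saved under pics/ and viewed, at most 13 in all, crops included, and the job is handed in when it is done.

```bash
mkdir -p pics
python3 - <<'E'
from rig import robot
import cv2,json
for n in("scene","top"):
    c=robot.camera(n);cv2.imwrite(f"pics/{n}0.png",c["img"][:,:,::-1])
    print(n,{k:v for k,v in c.items() if k!="img"})
o=robot.get_obs();print(o["position"],o["tool_rot"],robot.grip_depth,o["time"],o["grip_width"])
E
```

```text
scene {'fx': 565.3283472474124, 'fy': 565.3283472474124, 'cx': 321.6779199130087, 'cy': 241.4626264713324, 'xyz': array([-0.01347671,  0.77091808,  0.88027788]), 'attitude': array([-0.27647532,  0.84944451, -0.42391747,  0.14932984])}
top {'fx': 525.7996498876504, 'fy': 525.7996498876504, 'cx': 328.1275296910344, 'cy': 229.67869440629138, 'xyz': array([0.45365364, 0.0905685 , 1.53320722]), 'attitude': array([-0.7065626 ,  0.70727013, -0.01859394,  0.01387534])}
[ 0.23853504 -0.57697857  0.22169755] [ 9.80870550e-01  1.94658814e-01 -3.56720214e-05 -9.53927024e-04] 0.0187 0.1 0.08697115806128783
```

View pics/scene0.png

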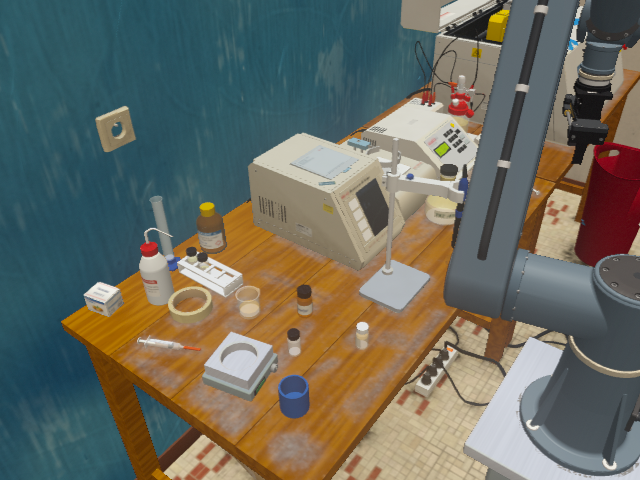

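View pics/top0.png

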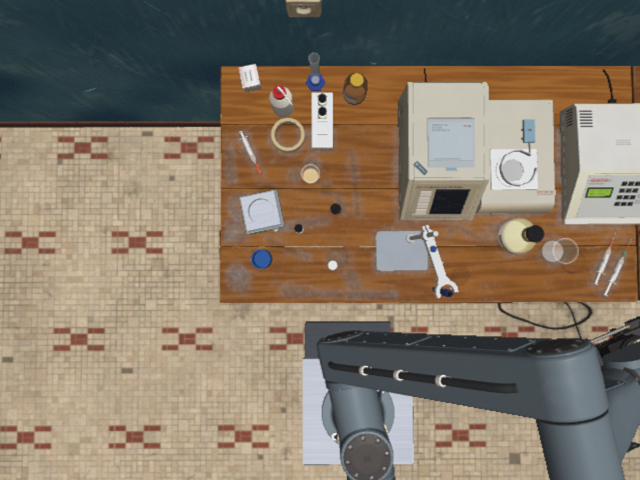

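The scene shows the amber vial at (304,300) and the cup at (294,396). The heater is at (240,355), and the stand is at (395,230). In the top view: vial cap (335,209), cup (262,259), well (262,212), small vials (298,228) and (333,265), and the stand with its rod near (415,238).

```bash
cat > h.py <<'E'
import numpy as np,cv2
from scipy.spatial.transform import Rotation as R
def cast(c,uv,z):
    d=R.from_quat(c["attitude"]).apply([(uv[0]-c["cx"])/c["fx"],(uv[1]-c["cy"])/c["fy"],1]);p=np.array(c["xyz"])
    return p+d*(z-p[2])/d[2]
def blob(m,roi):
    u0,v0,u1,v1=roi;k=np.zeros(m.shape,np.uint8);k[v0:v1,u0:u1]=m[v0:v1,u0:u1]
    n,l,s,ce=cv2.connectedComponentsWithStats(k)
    i=1+np.argmax(s[1:,4]);return ce[i],s[i],(l==i)
E
python3 - <<'E'
from rig import robot
from h import *
c=robot.camera("top");im=c["img"].astype(int);v=im.max(2)
dark=(v<70).astype(np.uint8);blue=((im[:,:,2]>im[:,:,0]+40)).astype(np.uint8)
b,s,_=blob(dark,(322,196,348,222));print("vial",b,s,cast(c,b,.072))
b,s,_=blob(dark,(290,220,306,238));print("blackcap",b,s,cast(c,b,.05))
b,s,_=blob((im.min(2)>190).astype(np.uint8),(322,255,344,276));print("white",b,s,cast(c,b,.05))
b,s,m=blob(blue,(245,245,280,275));print("cup",b,s,cast(c,b,.06))
print("stand rod?",cast(c,(427,230),.364),"base",[cast(c,p,.012) for p in((376,231),(428,271))], "electrode",[cast(c,p,.25) for p in ((445,295),(410,232))])
cr=c["img"][180:280,230:350];cv2.imwrite("pics/tcrop.png",cv2.resize(cr[:,:,::-1],None,fx=6,fy=6,interpolation=2))
c=robot.camera("scene");cv2.imwrite("pics/scrop.png",cv2.resize(c["img"][270:430,190:390][:,:,::-1],None,fx=3.75,fy=3.75,interpolation=2))
for n,p,z in(("vialtop",(304,288.5),.072),("vialbase",(304.5,313),0),("cuprim",(294,384),.06),("well",(240,348),.056)):print(n,cast(c,p,z))
E
```

```text
vial [335.18518519 208.48148148] [331 204  10  10  81] [0.57993075 0.06103486 0.072     ]
blackcap [298.0212766  227.82978723] [295 224   7   8  47] [0.52710793 0.165623   0.05      ]
white [332.33333333 264.56140351] [329 261   8   8  57] [0.42348565 0.06890064 0.05      ]
cup [260.46732026 258.71895425] [251 250  20  19 306] [0.44024729 0.26992907 0.06      ]
stand rod? [ 0.50647759 -0.13763764  0.364     ] base [array([ 0.51960616, -0.05834309,  0.012     ]), array([ 0.40378939, -0.20807233,  0.012     ])] electrode [array([ 0.3532958 , -0.20218394,  0.25      ]), array([ 0.5067682, -0.1182196,  0.25     ])]
vialtop [0.57810208 0.06491453 0.072     ]
vialbase [0.57894883 0.0664513  0.        ]
cuprim [0.44003227 0.27156464 0.06      ]
well [0.58372618 0.26211064 0.056     ]
```

View pics/tcrop.png

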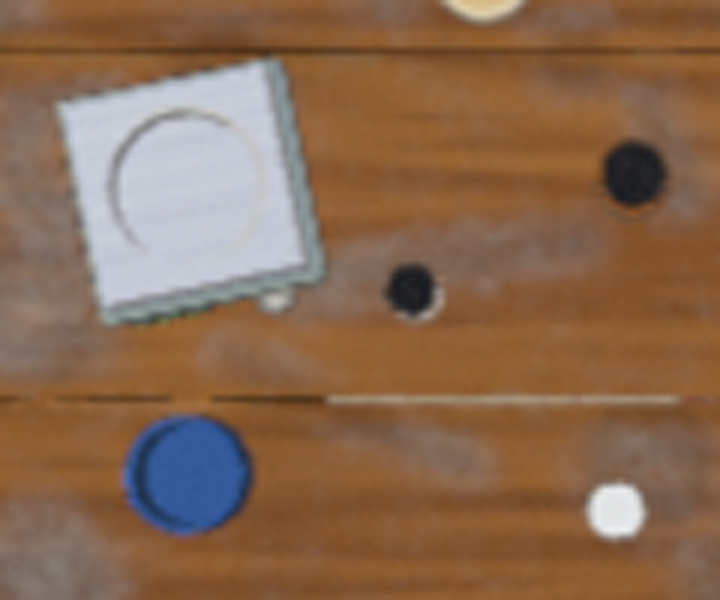

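View pics/scrop.png

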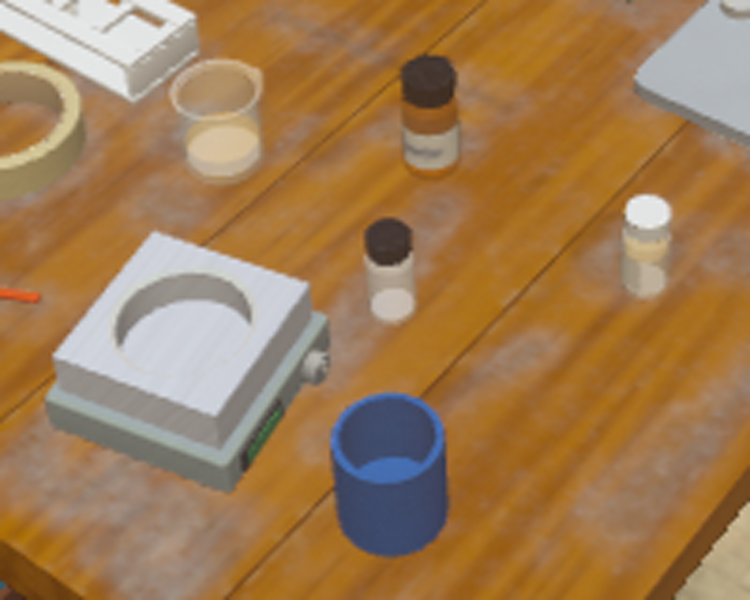

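```bash
cat >> h.py <<'E'
def delta(target):
    from rig import robot
    o=robot.get_obs();r=R.from_quat(o["tool_rot"]);d=np.array(target)-o["position"]
    print("t",o["time"],"pos",np.round(o["position"],4),"tool d",np.round(r.inv().apply(d),4),"rows@.035",np.linalg.norm(d)/.035,"tilt",np.round(r.apply([0,0,1]),4),"F",np.round(o["ft_force"],1),"w",o["grip_width"])
E
python3 - <<'E'
from rig import robot
from h import *
c=robot.camera("top");print("well top",cast(c,(260.5,210.4),.056))
c=robot.camera("scene");print("well scene",cast(c,(239.1,355.1),.056))
im=c["img"].astype(int)
b,s,m=blob((im[:,:,2]>im[:,:,0]+40).astype(np.uint8),(270,370,320,425));print(b,s)
delta([.579,.063,.46-.0]);delta([.579,.063,.2217])
E
```

```text
well top [0.57601919 0.27096914 0.056     ]
well scene [0.57245929 0.27661692 0.056     ]
[292.77821522 395.99081365] [278 375  30  43 762]
t 0.3 pos [ 0.2386 -0.5774  0.2222] tool d [ 0.5592 -0.4621 -0.2374] rows@.035 21.80703745300149 tilt [-2.e-04  7.e-04 -1.e+00] F [-0.3  0.5 -0.6] w 0.08696579738186228
t 0.3 pos [ 0.2386 -0.5774  0.2222] tool d [ 0.5591 -0.4619  0.0009] rows@.035 20.721617786926448 tilt [-2.e-04  7.e-04 -1.e+00] F [-0.3  0.5 -0.6] w 0.08696579738186228
```

```bash
python3 -m creep '[[0,0,-0.035,0],[0,0,-0.035,0],[0,0,-0.035,0],[0,0,-0.035,0],[0,0,-0.035,0],[0,0,-0.035,0],[0,0,-0.03,0],[0,0,0,0],[0,0,0,0]]' 0.087
```

```text
time: 1.05
position: [0.2388, -0.5782, 0.4651]
tool_rot: [0.981, 0.195, 0.0, 0.003]
ft_force: [-0.2, 0.6, -0.8]
grip_width: 0.087
grip_force: 0.0
```

```bash
python3 -m creep '[[0.028,-0.023,0,0],[0.028,-0.023,0,0],[0.028,-0.023,0,0],[0.028,-0.023,0,0],[0.028,-0.023,0,0],[0.028,-0.023,0,0],[0.028,-0.023,0,0],[0.028,-0.023,0,0],[0.028,-0.023,0,0],[0.028,-0.023,0,0],[0.028,-0.023,0,0],[0.028,-0.023,0,0],[0.028,-0.023,0,0],[0.028,-0.023,0,0],[0.028,-0.023,0,0],[0.028,-0.023,0,0],[0.028,-0.023,0,0],[0.028,-0.023,0,0],[0.028,-0.023,0,0],[0,0,0,0]]'; python3 -c "
from h import *;delta([.579,.063,.20])"
```

```text
time: 2.72
position: [0.5647, 0.035, 0.4596]
tool_rot: [0.98, 0.198, -0.001, -0.002]
ft_force: [-0.0, -0.3, 0.8]
grip_width: 0.0869
grip_force: 0.0
t 2.7167 pos [0.5647 0.035  0.4596] tool d [ 0.0245 -0.0189  0.2597] rows@.035 7.472257796936857 tilt [-0.0033  0.0041 -1.    ] F [-0.  -0.3  0.8] w 0.08686267188664495
```

```bash
python3 -m creep '[[0.0245,-0.019,0.02,0],[0,0,0.035,0],[0,0,0.035,0],[0,0,0.035,0],[0,0,0.035,0],[0,0,0.035,0],[0,0,0.035,0],[0,0,0.025,0],[0,0,0,0],[0,0,0,0]]'
python3 - <<'E'
from rig import robot
from h import *
import cv2
delta([.579,.063,.12])
c=robot.camera("wrist");cv2.imwrite("pics/w1.png",c["img"][:,:,::-1]);print(c["xyz"],R.from_quat(c["attitude"]).as_matrix().round(3))
np.save("w1.npy",np.r_[c["fx"],c["cx"],c["cy"],c["xyz"],c["attitude"]])
P=lambda p:(lambda q:(c["fx"]*q[0]/q[2]+c["cx"],c["fy"]*q[1]/q[2]+c["cy"]))(R.from_quat(c["attitude"]).inv().apply(np.array(p)-c["xyz"]))
print("expected cap top",P([.579,.063,.072]))
E
```

```text
time: 3.55
position: [0.5769, 0.056, 0.2054]
tool_rot: [0.981, 0.194, -0.003, -0.001]
ft_force: [0.2, -0.1, 0.8]
grip_width: 0.0867
grip_force: 0.0
t 3.55 pos [0.5769 0.056  0.2054] tool d [ 0.0051 -0.0054  0.0854] rows@.035 2.449972419641847 tilt [-6.e-03  4.e-04 -1.e+00] F [ 0.2 -0.1  0.8] w 0.0867486484551196
[0.64733852 0.08555786 0.3665374 ] [[ 0.382 -0.886 -0.263]
 [-0.924 -0.367 -0.105]
 [-0.003  0.283 -0.959]]
expected cap top (np.float64(314.5604819703415), np.float64(217.95982022453276))
```

View pics/w1.png

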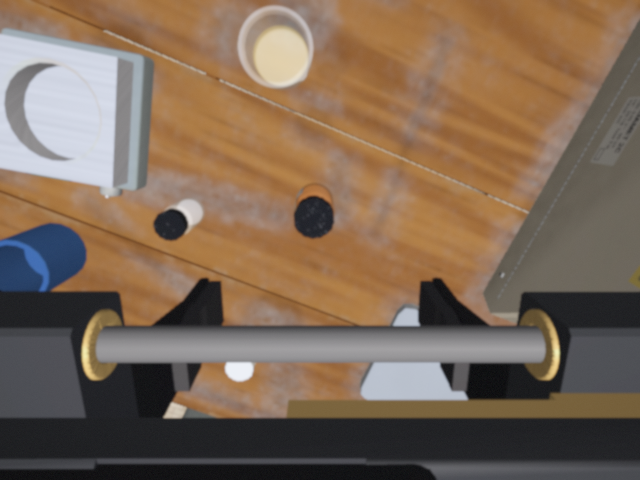

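The wrist view shows the amber cap's top at (314,216), close to the predicted (315,218). That confirms the vial at (0.579, 0.063), with the cup at left (30,255) and the well at (55,110).

```bash
python3 -m creep '[[0.005,-0.0055,0.02,0],[0,0,0.03,0],[0,0,0.03,0],[0,0,0.025,0],[0,0,0,0],[0,0,0,0],[0,0,0,0]]'; python3 -c "
from h import *;delta([.579,.063,.049])"
```

```text
time: 4.18
position: [0.5836, 0.0631, 0.1051]
tool_rot: [0.981, 0.195, 0.002, 0.001]
ft_force: [0.4, 0.5, 1.0]
grip_width: 0.087
grip_force: 0.0
t 4.1833 pos [0.5836 0.0631 0.1051] tool d [-0.0045 -0.0018  0.056 ] rows@.035 1.6070749876929307 tilt [ 4.9e-03 -4.0e-04 -1.0e+00] F [0.4 0.5 1. ] w 0.08695905573615231
```

```bash
python3 -m creep '[[-0.003,-0.001,0.02,0],[0,0,0.02,0],[0,0,0.013,0],[0,0,0.003,0],[0,0,0,0],[0,0,0,0],[0,0,0,0]]'; python3 -c "
from h import *;delta([.579,.063,.049])"
```

```text
time: 4.77
position: [0.5798, 0.063, 0.0484]
tool_rot: [0.981, 0.195, 0.002, 0.001]
ft_force: [-0.2, 0.3, 0.6]
grip_width: 0.0869
grip_force: 0.0
t 4.7667 pos [0.5798 0.063  0.0484] tool d [-0.0008 -0.0003 -0.0006] rows@.035 0.02939439644713746 tilt [ 3.7e-03 -3.0e-04 -1.0e+00] F [-0.2  0.3  0.6] w 0.08692011525268578
```

```bash
python3 -m creep '[[0,0,0,0],[0,0,0,0],[0,0,0,0],[0,0,0,0],[0,0,0,0],[0,0,0,0],[0,0,0,0],[0,0,0,0]]' 0.02 15;python3 -m creep '[[0,0,0,0],[0,0,-0.02,0],[0,0,-0.03,0],[0,0,-0.03,0],[0,0,-0.03,0],[0,0,0,0],[0,0,0,0]]'
python3 - <<'E'
from rig import robot
from h import *
import cv2
delta([.440,.271,.158])
c=robot.camera("wrist");cv2.imwrite("pics/w2.png",c["img"][:,:,::-1])
E
```

```text
time: 5.43
position: [0.5782, 0.0631, 0.0465]
tool_rot: [0.981, 0.195, -0.0, -0.0]
ft_force: [-0.0, -0.4, -0.8]
grip_width: 0.0417
grip_force: 0.0
time: 6.02
position: [0.5795, 0.0631, 0.1584]
tool_rot: [0.981, 0.195, 0.002, 0.001]
ft_force: [0.0, -0.0, -0.1]
grip_width: 0.0317
grip_force: 15.0
t 6.0167 pos [0.5795 0.0631 0.1584] tool d [-0.0495 -0.2455 -0.0003] rows@.035 7.154506804023577 tilt [ 4.5e-03 -4.0e-04 -1.0e+00] F [ 0.  -0.  -0.1] w 0.03170625691545837
```

View pics/w2.png

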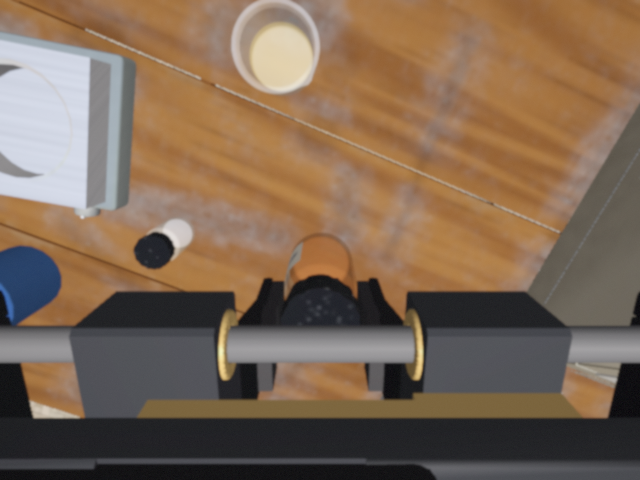

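The vial is held between the fingers at (320,290) and looks upright.

```bash
python3 -m creep '[[-0.005,-0.0245,-0.001,0],[-0.005,-0.0245,0,0],[-0.005,-0.0245,0,0],[-0.005,-0.0245,0,0],[-0.005,-0.0245,0,0],[-0.005,-0.0245,0,0],[-0.005,-0.0245,0,0],[-0.005,-0.0245,0,0],[-0.005,-0.0245,0,0],[-0.0045,-0.025,0,0],[0,0,0,0],[0,0,0,0],[0,0,0,0],[0,0,0,0]]'
python3 - <<'E'
from rig import robot
from h import *
import cv2
delta([.440,.271,.158])
c=robot.camera("scene");im=c["img"]
cv2.imwrite("pics/s2.png",cv2.resize(im[270:430,190:390][:,:,::-1],None,fx=3.75,fy=3.75,interpolation=2))
P=lambda p:(lambda q:np.round(((c["fx"]*q[0]/q[2]+c["cx"]-190)*3.75,(c["fy"]*q[1]/q[2]+c["cy"]-270)*3.75)))(R.from_quat(c["attitude"]).inv().apply(np.array(p)-c["xyz"]))
p=robot.get_obs()["position"]
for z in(.09,.1,.11,.158):print(z,P([p[0],p[1],z]))
E
```

```text
time: 7.23
position: [0.439, 0.2703, 0.1568]
tool_rot: [0.981, 0.194, -0.001, 0.0]
ft_force: [-0.2, -0.6, -0.2]
grip_width: 0.0317
grip_force: 15.0
t 7.2333 pos [0.439  0.2703 0.1568] tool d [ 0.0012 -0.0003 -0.0012] rows@.035 0.04791696402234225 tilt [-1.e-03 -7.e-04 -1.e+00] F [-0.2 -0.6 -0.2] w 0.031705503892260935
0.09 [390. 385.]
0.1 [389. 371.]
0.11 [388. 357.]
0.158 [383. 287.]
```

View pics/s2.png

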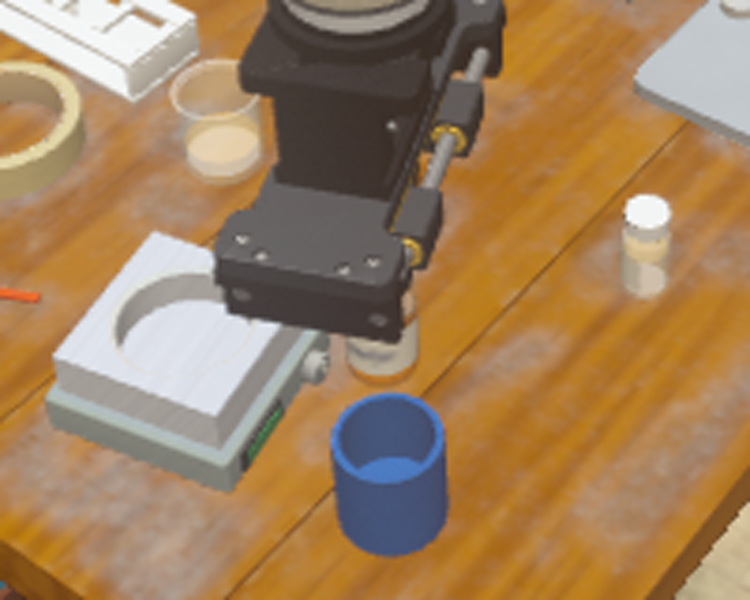

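The vial's underside is at about (382,370) in the crop and the cup rim's centre at (389,437). So the underside is at z≈0.10, and the vial sits about 3 mm towards tool +x. I'll shift and lower.

```bash
python3 -m creep '[[-0.002,0,0.01,0],[0,0,0.015,0],[0,0,0.015,0],[0,0,0.015,0],[0,0,0.012,0],[0,0,0.007,0],[0,0,0.004,0],[0,0,0.003,0],[0,0,0,0],[0,0,0,0],[0,0,0,0]]'
python3 - <<'E'
from rig import robot
from h import *
delta([.440,.271,.071])
c=robot.camera("scene");im=c["img"]
cv2.imwrite("pics/s3.png",cv2.resize(im[270:430,190:390][:,:,::-1],None,fx=3.75,fy=3.75,interpolation=2))
E
```

```text
time: 8.2
position: [0.4374, 0.2705, 0.0771]
tool_rot: [0.981, 0.195, 0.001, -0.0]
ft_force: [0.1, 0.8, -0.7]
grip_width: 0.0316
grip_force: 15.0
t 8.2 pos [0.4374 0.2705 0.0771] tool d [0.0026 0.0005 0.0061] rows@.035 0.19110763866564792 tilt [ 1.3e-03  4.0e-04 -1.0e+00] F [ 0.1  0.8 -0.7] w 0.03164641557358643
```

View pics/s3.png

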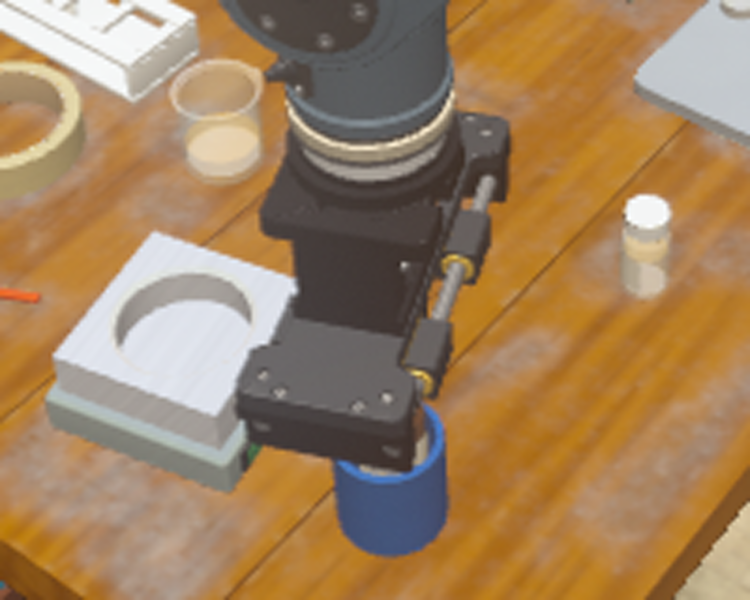

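The vial is inside the bore at (395,455), and the force reading is nil. I'll go down gently until it touches.

```bash
python3 -m creep '[[0,0,0.002,0],[0,0,0.002,0],[0,0,0.0015,0],[0,0,0,0],[0,0,0,0]]';python3 -m creep '[[0,0,0.0015,0],[0,0,0,0],[0,0,0,0]]'
```

```text
time: 8.67
position: [0.4368, 0.2703, 0.0709]
tool_rot: [0.981, 0.195, -0.0, 0.0]
ft_force: [0.0, 0.3, 0.8]
grip_width: 0.0318
grip_force: 15.0
time: 8.92
position: [0.4369, 0.2703, 0.0695]
tool_rot: [0.981, 0.195, -0.0, 0.0]
ft_force: [0.1, -0.4, -0.8]
grip_width: 0.0319
grip_force: 15.0
```

```bash
python3 -m creep '[[0,0,0.0015,0],[0,0,0,0],[0,0,0,0]]';python3 -m creep '[[0,0,0.0015,0],[0,0,0,0],[0,0,0,0]]'
```

```text
time: 9.17
position: [0.4368, 0.2703, 0.068]
tool_rot: [0.981, 0.195, -0.0, 0.0]
ft_force: [-0.3, -0.2, -0.9]
grip_width: 0.0315
grip_force: 15.0
time: 9.42
position: [0.4369, 0.2703, 0.0665]
tool_rot: [0.981, 0.195, -0.0, 0.0]
ft_force: [-1.0, 0.2, -0.7]
grip_width: 0.0319
grip_force: 15.0
```

```bash
python3 -m creep '[[0,0,0.0012,0],[0,0,0,0],[0,0,0,0]]';python3 -m creep '[[0,0,0.0012,0],[0,0,0,0],[0,0,0,0]]'
```

```text
time: 9.67
position: [0.4368, 0.2703, 0.0653]
tool_rot: [0.981, 0.195, -0.0, -0.0]
ft_force: [-0.4, -0.1, -0.8]
grip_width: 0.0315
grip_force: 15.0
time: 9.92
position: [0.4368, 0.2703, 0.0641]
tool_rot: [0.981, 0.195, -0.0, 0.0]
ft_force: [-0.9, -1.1, -0.7]
grip_width: 0.0318
grip_force: 15.0
```

```bash
python3 -m creep '[[0,0,0.001,0],[0,0,0,0],[0,0,0,0],[0,0,0,0],[0,0,0,0],[0,0,0,0],[0,0,0,0],[0,0,0,0],[0,0,0,0],[0,0,0,0],[0,0,0,0],[0,0,0,0]]' 0.087; python3 -m creep '[[0,0,-0.03,0],[0,0,-0.03,0],[0,0,-0.03,0],[0,0,-0.03,0],[0,0,-0.03,0],[0,0,0,0],[0,0,0,0],[0,0,0,0]]'
python3 - <<'E'
from rig import robot
from h import *
delta([.440,.271,.028])
c=robot.camera("wrist");cv2.imwrite("pics/w4.png",c["img"][:,:,::-1])
P=lambda p:(lambda q:np.round((c["fx"]*q[0]/q[2]+c["cx"],c["fy"]*q[1]/q[2]+c["cy"])))(R.from_quat(c["attitude"]).inv().apply(np.array(p)-c["xyz"]))
print("cup",P([.44,.271,.06]),"vial",P([.44,.271,.086]),"well",P([.5745,.2735,.056]))
im=c["img"].astype(int)
b,s,m=blob(((im[:,:,2]>im[:,:,0]+40)).astype(np.uint8),(150,100,500,290));print(b,s)
E
```

```text
time: 10.92
position: [0.4369, 0.2703, 0.0632]
tool_rot: [0.981, 0.195, -0.0, -0.0]
ft_force: [0.2, 0.4, -0.2]
grip_width: 0.0865
grip_force: 0.0
time: 11.58
position: [0.4362, 0.2701, 0.2127]
tool_rot: [0.981, 0.195, -0.001, 0.0]
ft_force: [-1.3, 0.2, -0.2]
grip_width: 0.087
grip_force: 0.0
t 11.5833 pos [0.4362 0.2701 0.2127] tool d [0.004  0.0006 0.1847] rows@.035 5.278501698297292 tilt [-1.e-03 -4.e-04 -1.e+00] F [-1.3  0.2 -0.2] w 0.08698562265058596
cup [322. 214.] vial [322. 222.] well [390.  45.]
[314.95733611 204.22840791] [ 285  173   67   73 1922]
```

View pics/w4.png

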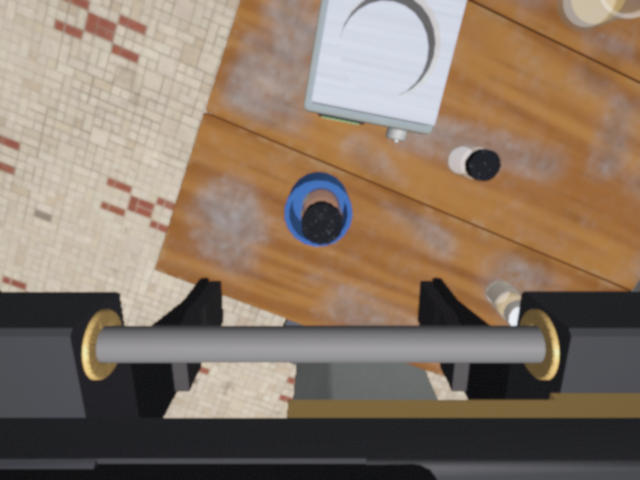

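The vial stands in the cup, with its cap at (322,223) and the rim centred near (318,213). The well's circle is centred at about (390,46), as predicted from (0.5745, 0.2735). Next I grip the cup.

```bash
python3 -m creep '[[0.0035,-0.0015,0.02,0],[0,0,0.03,0],[0,0,0.03,0],[0,0,0.025,0],[0,0,0.02,0],[0,0,0.02,0],[0,0,0.02,0],[0,0,0.01,0],[0,0,0.005,0],[0,0,0,0],[0,0,0,0],[0,0,0,0]]'; python3 -c "
from h import *;delta([.439,.273,.032])"
```

```text
time: 12.63
position: [0.4402, 0.2733, 0.0339]
tool_rot: [0.981, 0.195, 0.001, -0.0]
ft_force: [0.1, -0.8, -0.1]
grip_width: 0.0868
grip_force: 0.0
t 12.6333 pos [0.4402 0.2733 0.0339] tool d [-0.0012 -0.0002  0.0019] rows@.035 0.06369878500443117 tilt [ 1.5e-03  5.0e-04 -1.0e+00] F [ 0.1 -0.8 -0.1] w 0.08677629031735594
```

```bash
python3 -m creep '[[-0.001,0,0.002,0],[0,0,0,0],[0,0,0,0],[0,0,0,0],[0,0,0,0],[0,0,0,0],[0,0,0,0],[0,0,0,0],[0,0,0,0],[0,0,0,0],[0,0,0,0]]' 0.04 20; python3 -m creep '[[0,0,-0.01,0],[0,0,-0.015,0],[0,0,-0.02,0],[0,0,-0.02,0],[0,0,-0.015,0],[0,0,-0.01,0],[0,0,0,0],[0,0,0,0],[0,0,0,0]]'; python3 -c "
from h import *;delta([.5745,.2735,.122])"
```

```text
time: 13.55
position: [0.4388, 0.2727, 0.0314]
tool_rot: [0.981, 0.195, 0.0, -0.0]
ft_force: [-1.2, 0.3, 3.7]
grip_width: 0.0563
grip_force: 20.0
time: 14.3
position: [0.4379, 0.2723, 0.1204]
tool_rot: [0.981, 0.195, -0.001, 0.0]
ft_force: [-0.2, 0.1, -2.6]
grip_width: 0.0558
grip_force: 20.0
t 14.3 pos [0.4379 0.2723 0.1204] tool d [ 0.1267  0.0511 -0.0019] rows@.035 3.904318752255801 tilt [-1.9e-03 -7.0e-04 -1.0e+00] F [-0.2  0.1 -2.6] w 0.055849733771502326
```

```bash
python3 -m creep '[[0.008,0.003,0,0],[0.014,0.0055,0,0],[0.017,0.007,0,0],[0.017,0.007,0,0],[0.017,0.007,0,0],[0.017,0.007,0,0],[0.015,0.006,0,0],[0.012,0.005,0,0],[0.008,0.003,0,0],[0,0,0,0],[0,0,0,0],[0,0,0,0]]'
python3 - <<'E'
from rig import robot
from h import *
delta([.5745,.2735,.064])
c=robot.camera("scene");im=c["img"]
cv2.imwrite("pics/s5.png",cv2.resize(im[270:430,190:390][:,:,::-1],None,fx=3.75,fy=3.75,interpolation=2))
P=lambda p:(lambda q:np.round(((c["fx"]*q[0]/q[2]+c["cx"]-190)*3.75,(c["fy"]*q[1]/q[2]+c["cy"]-270)*3.75)))(R.from_quat(c["attitude"]).inv().apply(np.array(p)-c["xyz"]))
p=robot.get_obs()["position"]
print("cup bottom",P([p[0],p[1],p[2]-.0315]),"well",P([.5745,.2735,.056]))
E
```

```text
time: 15.3
position: [0.572, 0.2736, 0.1203]
tool_rot: [0.981, 0.195, -0.001, 0.0]
ft_force: [-0.9, 0.3, -2.0]
grip_width: 0.0561
grip_force: 20.0
t 15.3 pos [0.572  0.2736 0.1203] tool d [0.0024 0.001  0.0563] rows@.035 1.611499494588656 tilt [-2.8e-03 -7.0e-04 -1.0e+00] F [-0.9  0.3 -2. ] w 0.05609062798232537
cup bottom [182. 271.] well [185. 314.]
```

View pics/s5.png

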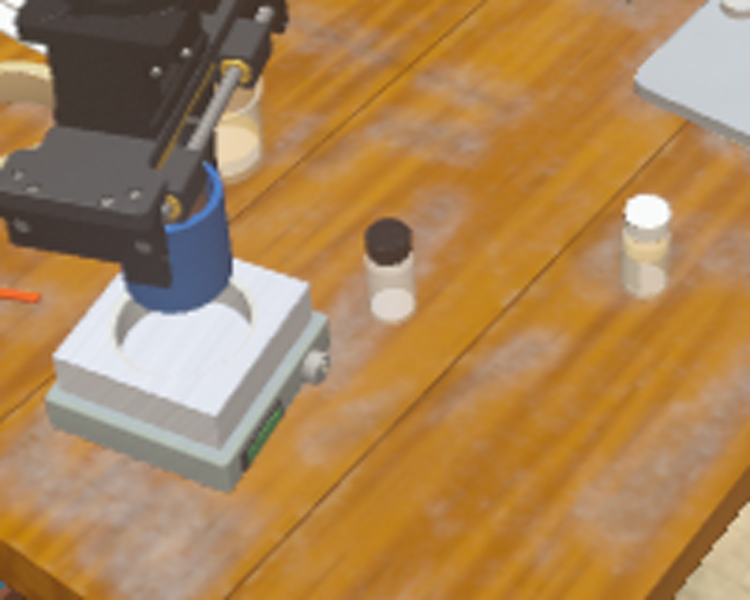

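The cup hangs over the well. Its underside is centred near (177,274) and the well at (185,321), so the lateral error is about 1 mm. I'll lower it.

```bash
python3 -m creep '[[0,0,0.01,0],[0,0,0.012,0],[0,0,0.012,0],[0,0,0.01,0],[0,0,0.006,0],[0,0,0.003,0],[0,0,0,0],[0,0,0,0],[0,0,0,0]]'; python3 -m creep '[[0,0,0.0015,0],[0,0,0,0],[0,0,0,0]]'
```

```text
time: 16.1
position: [0.574, 0.2739, 0.0686]
tool_rot: [0.981, 0.195, 0.001, -0.0]
ft_force: [1.2, 0.3, -2.0]
grip_width: 0.056
grip_force: 20.0
time: 16.35
position: [0.5736, 0.2738, 0.067]
tool_rot: [0.981, 0.195, 0.0, -0.0]
ft_force: [-0.1, 0.7, -2.4]
grip_width: 0.0556
grip_force: 20.0
```

```bash
python3 -m creep '[[0,0,0.0015,0],[0,0,0,0],[0,0,0,0]]'; python3 -m creep '[[0,0,0.0015,0],[0,0,0,0],[0,0,0,0]]';python3 -m creep '[[0,0,0.001,0],[0,0,0,0],[0,0,0,0]]'
```

```text
time: 16.6
position: [0.5734, 0.2737, 0.0651]
tool_rot: [0.981, 0.195, -0.0, 0.0]
ft_force: [0.5, 0.1, -2.5]
grip_width: 0.0558
grip_force: 20.0
time: 16.85
position: [0.5734, 0.2737, 0.0635]
tool_rot: [0.981, 0.195, -0.0, 0.0]
ft_force: [-0.2, -0.1, -2.2]
grip_width: 0.0561
grip_force: 20.0
time: 17.1
position: [0.5735, 0.2738, 0.0634]
tool_rot: [0.981, 0.195, 0.0, 0.0]
ft_force: [-1.8, -0.7, 4.5]
grip_width: 0.0559
grip_force: 20.0
```

Contact at the expected height (tip 0.0634, force up by 6.7 N). Now release and lift.

```bash
python3 -m creep '[[0,0,0,0],[0,0,0,0],[0,0,0,0],[0,0,0,0],[0,0,0,0],[0,0,0,0],[0,0,0,0],[0,0,0,0],[0,0,0,0]]' 0.087; python3 -m creep '[[0,0,-0.015,0],[0,0,-0.03,0],[0,0,-0.03,0],[0,0,-0.03,0],[0,0,-0.03,0],[0,0,-0.02,0],[0,0,0,0],[0,0,0,0],[0,0,0,0],[0,0,0,0]]'
python3 - <<'E'
from rig import robot
from h import *
delta([.5745,.2735,.2])
c=robot.camera("wrist");im=c["img"]
cv2.imwrite("pics/w6.png",im[:,:,::-1])
P=lambda p:(lambda q:np.round((c["fx"]*q[0]/q[2]+c["cx"],c["fy"]*q[1]/q[2]+c["cy"])))(R.from_quat(c["attitude"]).inv().apply(np.array(p)-c["xyz"]))
print("rim",P([.5745,.2735,.092]),"cap",P([.5745,.2735,.118]),"well",P([.5745,.2735,.056]))
E
```

```text
time: 17.85
position: [0.5735, 0.2738, 0.0626]
tool_rot: [0.981, 0.195, -0.0, -0.0]
ft_force: [0.7, -0.3, 0.2]
grip_width: 0.0865
grip_force: 0.0
time: 18.68
position: [0.5722, 0.2734, 0.2157]
tool_rot: [0.981, 0.195, -0.002, 0.0]
ft_force: [-0.3, -0.4, -1.1]
grip_width: 0.0872
grip_force: 0.0
t 18.6833 pos [0.5722 0.2734 0.2157] tool d [0.0022 0.0008 0.0157] rows@.035 0.4526851085915492 tilt [-0.0038 -0.0011 -1.    ] F [-0.3 -0.4 -1.1] w 0.08716952601199919
rim [323. 225.] cap [323. 234.] well [322. 214.]
```

View pics/w6.png

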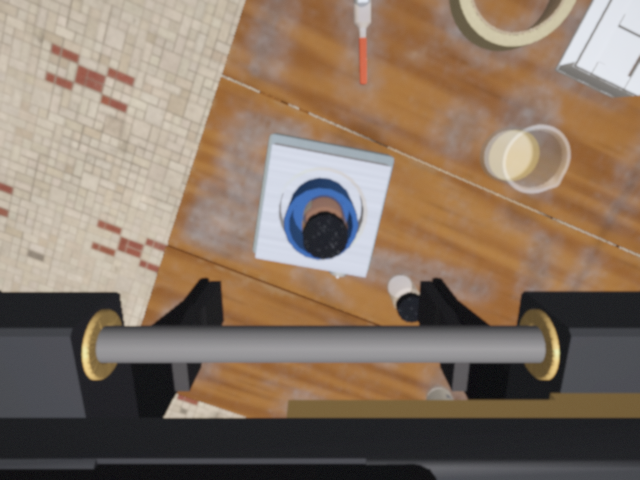

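The cup's rim is centred near (321,223), the cap at (324,234) and the well circle at (321,213). All match the predictions for a centred, seated cup, and the gripper is clear.

```bash
python3 -c "
from rig import robot
print(robot.hand_in())"
```

```text
the job is handed in; nothing more can be done
None
```

The amber vial is standing in the blue cup, and the cup is seated upright in the heater well and let go. I handed the job in at about 19 s; the hand-in returned no verdict, but the last wrist picture shows cup and vial centred and the gripper clear.

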